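# Turn a chair rail end for end in the carving cradle

### The arm

A 6-joint arm with a two-finger parallel gripper is mounted at the origin on a cart in front of the work surface, level with it; the furniture and walls round the work are solid. World frame = base frame: x ahead of the robot, y to its left, z up, the work surface at z = 0. Lengths are in m, angles in rad, forces in N, time in s.
With the tool pointing down it reaches from about 0.375 to 0.925 m from the base axis. Payload 5.7 kg.
Tool frame: the origin (TCP) lies midway between the tips of the shut fingers; the grasp point (between the pads) lies 19 mm behind it; z points along the fingers, y is the line along which they close (so a half turn about z gives the same grasp; the last joint's range is limited). The gripper opens to 88 mm and grips with 3 to 60 N. Pads are 20 mm wide; open, the fingers measure 115 mm over their backs; the gripper's body (75 mm by 178 mm) begins 61 mm behind the grasp point.
Start: joints at [-1.268, 0.359, 1.51, -0, 1.272, -0.115], TCP at [0.243, -0.548, 0.193] pointing down, gripper open.
Joint ranges: [-2.97, 2.97], [-1.01, 2.36], [0.21, 2.38], [-0.96, 4.11], [0.2, 2.71], [-2.98, 2.98]. Speed limits (rad/s): [2.39, 2.39, 3.14, 3.14, 3.14, 3.14].

### API

Orientations are given as a unit quaternion [x, y, z, w].
In Python, from bench import move_ptp, servo_line, goto_joints, move_gripper, sleep, inverse_kinematics, capture, PlanningError, close_job, spot_in, silhouettes, current_clock, current_joint_pos, current_qvel, current_joint_torque, current_position, current_orientation, current_force, current_torque, current_finger_gap, current_grip_force gives the robot as it stands. Calls block until the motion is done:
- move_ptp(position, orientation): joint-space move of the TCP to a pose.
- servo_line(position, orientation=None, rate=0.15, contact_N=None): straight line of the TCP; orientation=None keeps the orientation; rate is the mean speed in m/s. With contact_N (N) it stops when the force on the tool has changed by that much, and returns True; else False.
- goto_joints(angles): joint-space move.
- move_gripper(opening): finger opening in m; the grip force is fixed at half the most; returns when the fingers have stopped.
- sleep(seconds).
- inverse_kinematics(position, orientation): joint angles nearest the present ones, or None.
- capture(name): name is "side" or "top"; returns a dict with "image" (420x560x3 uint8, blue, green, red), "range_z" (420x560 float32, m along the optical axis (not along the pixel's ray), 0 where there is no reading), "intrinsics" (3x3 intrinsics, pixels), "k1" (the pictures are not rectified: a ray, as slopes to the right and down, at radius r is drawn at 1 + k1 r^2 times it, then the intrinsics apply), "R" (3x3) and "t" (3): a world point X has camera coordinates R X + t. Camera axes: x right, y down, z forward; pixel columns grow to the right and rows downward; lengths in m; the calibration is good to about 2 mm. A picture is of the moment at which its call begins.
A pose or a line that the arm cannot do raises PlanningError and nothing moves.
- close_job(): hands the job in; it is judged then, once.
Trained networks look in the newest picture that a camera, given by its name, has taken for a name from the list of things; names that differ only in an ending like _2 or _b are one class to them, and where a whole thing is asked for, a point or a joint stands for the part that bears it (a point fixed in the world has none). Each returns a list of dicts, best first, with "conf" (0 to 1); they miss things now and then, are a little off and sometimes report something else, mostly with a low value. They report only what shows in the picture. A call takes as long as a camera call.
- spot_in(camera, query): "xy" ([column, row] in pixels, amid what is visible of it).
- silhouettes(camera, query): "region" (420x560 bool, what is visible of it) and "xy" ([column, row] in pixels, amid what is visible of it).
Readings, each from a call of its own:
- current_clock(): time.
- current_joint_pos(): joint angles.
- current_qvel(): joint speeds.
- current_joint_torque(): joint torques, N m.
- current_position(): TCP position.
- current_orientation(): TCP orientation.
- current_force(): force on the tool from outside, world axes, zero at the start.
- current_torque(): the same for the moment, N m.
- current_finger_gap(): finger opening in m.
- current_grip_force(): force on a finger pad.
Only numpy, scipy, OpenCV 4.12 (cv2) and the standard library are available. Lean on these libraries where they do the work, as an engineer would, in place of code of your own. Each camera call takes 0.05 s, during which the arm holds its last target. There are 200 camera calls.

### The job

The square chair rail lies the wrong way round in the carving cradle: swing the metal keeper aside, lift the rail out, turn it end for end and lay it back in both saddles with its blue end pushed up against the red stop, then swing the keeper fully back over it. Lay the rail in gently, and do not hit it against or shift the flask, spray can, water bottle and varnish tin that stand round the cradle.

Things in the scene. Friction and masses are not known exactly. Their poses are not given: they have to be found in the camera images.
- cradle: Carving cradle, fixed. Plywood board 400 x 130 x 18 mm; origin: centre of its underside on the table; x along the board to the red stop, z up. Two dark saddles at x = -112 and +112 mm, each 18 mm thick (x), 84 mm wide, about 80 mm high. Between them is only the board (top z = 18 mm).
- saddle_floor (a point): Middle of the line along which the rail's underside rests: x = 0, y = 0, z = 44 mm in the cradle's frame. Each saddle's slot is 42 mm wide (centred on y = 0), with its floor 44 mm above the table, and flares above z = 64 mm to a mouth of about 60 mm.
- stop_face (a point): Centre of the face of the red stop that the rail's end butts against: x = 180, y = 0, z = 61 mm in the cradle's frame. The stop is a plate 64 mm wide, 12 mm thick, up to z = 101 mm.
- rail: Loose pale wooden chair rail, 340 mm long, 34 x 34 mm square, 0.17 to 0.35 kg; round tenon (22 mm diameter, 30 mm long) at its -x end, last 40 mm painted blue at its +x end. Origin: mid-length, on the underside as it lies at the start; z up. It starts in the saddles (top 78 mm above the table), blue end away from the red stop. Grip it across its width between the saddles.
- rail_blue_end (a point): Centre of the rail's blue end face: x = 170, y = 0, z = 17 mm in the rail's frame.
- keeper (a joint): Turn (rad) of the keeper about its upright post: 0 = square across the rail, fully home (hard stop); 1.57 = parallel to the rail and clear of it (limit 1.75). Opens clockwise seen from above: it points to the cradle's -y at 0, to its -x at 1.57. Friction about 0.08 N m; stays where it is left; starts between 0 and 0.4.
- keeper_post (a point): Keeper's turning axis: x = -112, y = +60 mm in the cradle's frame, z = 82 mm; steel post of radius 11 mm below it. The keeper is an aluminium bar 18 mm wide, 80 mm long from the axis, from z = 82 mm (4 mm over the rail) to z = 92 mm.
- keeper_knob (a point): Middle (112 mm above the table) of the black upright knob on the keeper: 16 mm diameter, from z = 92 to 132 mm, 66 mm from the keeper's axis. It can be pinched from above and led along an arc about the post.
- flask: Grey steel vacuum flask standing upright, 80 mm diameter, 290 mm tall. Origin at the centre of its underside, z up. Loose; a bystander.
- spray_can: Purple and pink spray can standing upright, 58 mm diameter, 217 mm tall. Origin at the centre of its underside, z up. Loose; a bystander.
- water_bottle: Clear blue-capped water bottle standing upright, 65 mm diameter, 204 mm tall. Origin at the centre of its underside, z up. Loose; a bystander.
- varnish_tin: Round paint or varnish tin standing upright, 103 mm diameter, 120 mm tall. Origin at the centre of its underside, z up. Loose; a bystander.

How it is judged:
By the outcome, as a careful person would: the job done as asked, in the order asked, and still so for the second after the job is handed in, with the robot touching nothing.
It also fails if it takes over 72 s, if anything falls off the work surface, if the arm or the gripper's body presses on something with over 40 N, if the wrist force passes 120 N, or if a joint passes its speed limit or range.

## Working session

There is one attempt and no reset: what is moved stays moved. The work goes in short steps, each a Python script; the robot and the scene stay as the last script left them, time stands still between calls to the robot, and variables do not carry over. Pictures are saved under pics/ and viewed, at most 10 in all, crops included, and the job is handed in when it is done.

```bash
mkdir -p pics; ls; cat > h.py <<'E'
import numpy as np, cv2
from bench import *
def world(c,uv,z=None,rng=None):
    K,k1=c["intrinsics"],c["k1"]
    uv=np.atleast_2d(np.float64(uv))
    p=cv2.undistortPoints(uv.reshape(-1,1,2),K,np.array([k1,0,0,0,0.])).reshape(-1,2)
    d=np.c_[p,np.ones(len(p))]
    if rng is not None: return (d*np.asarray(rng)[:,None]-c["t"])@c["R"]
    o=-c["R"].T@c["t"]; dw=d@c["R"]
    return o+dw*((z-o[2])/dw[:,2])[:,None]
def cloud(c,mask):
    r=c["range_z"]; v,u=np.nonzero(mask&(r>0))
    return world(c,np.c_[u,v],rng=r[v,u])
E
python3 - <<'E'
from h import *
for n in("top","side"):
    c=capture(n); cv2.imwrite(f"pics/{n}0.png",c["image"]); print(n,-c["R"].T@c["t"],c["R"][2],c["k1"])
    for q in "cradle rail rail_blue_end stop_face keeper keeper_knob keeper_post flask spray_can water_bottle varnish_tin".split():
        try:
            for s in silhouettes(n,q)[:2]:
                P=cloud(c,s["region"]); m=np.median(P,0) if len(P) else None
                print(q,round(s["conf"],2),np.round(s["xy"]),s["region"].sum(),np.round(m,3) if m is not None else '', np.round(np.percentile(P,[2,98],axis=0),3).tolist() if m is not None else '')
        except Exception as e: print(q,repr(e))
E
```

```text
pics
top [ 0.34720934 -0.01694907  1.26135423] [ 0.22757746 -0.01296617 -0.97367365] -0.16946125135618326
cradle 0.65 [273. 242.] 6871 [0.555 0.013 0.019] [[0.448, -0.174, 0.009], [0.682, 0.19, 0.101]]
cradle 0.32 [322. 220.] 362 [ 0.588 -0.106  0.093] [[0.548, -0.128, 0.084], [0.626, -0.085, 0.134]]
rail 0.9 [269. 231.] 2176 [0.564 0.011 0.078] [[0.501, -0.143, 0.05], [0.638, 0.152, 0.083]]
rail_blue_end 0.72 [269. 230.] 2232 [0.564 0.013 0.078] [[0.499, -0.143, 0.049], [0.638, 0.156, 0.083]]
stop_face 0.74 [271. 244.] 6688 [0.555 0.015 0.019] [[0.449, -0.173, 0.012], [0.68, 0.19, 0.101]]
keeper 0.94 [319. 222.] 356 [ 0.587 -0.106  0.093] [[0.548, -0.128, 0.084], [0.627, -0.085, 0.134]]
keeper_knob 0.91 [319. 226.] 302 [ 0.583 -0.106  0.093] [[0.548, -0.126, 0.089], [0.623, -0.087, 0.134]]
keeper_knob 0.47 [264. 326.] 1786 [0.357 0.03  0.116] [[0.313, -0.016, 0.11], [0.403, 0.076, 0.122]]
keeper_post 0.96 [269. 240.] 6732 [0.554 0.011 0.019] [[0.448, -0.174, 0.012], [0.682, 0.189, 0.101]]
flask 0.96 [229. 162.] 2191 [0.69  0.092 0.232] [[0.674, 0.06, 0.013], [0.737, 0.129, 0.293]]
f
[... 1197 characters left out ...]
er_knob 0.8 [291. 196.] 293 [ 0.599 -0.095  0.092] [[0.55, -0.118, 0.083], [0.626, -0.083, 0.129]]
keeper_post 0.71 [231. 251.] 4590 [0.61  0.235 0.129] [[0.591, 0.201, 0.009], [0.641, 0.241, 0.216]]
keeper_post 0.62 [295. 273.] 6587 [0.539 0.142 0.02 ] [[0.443, -0.119, 0.004], [0.67, 0.21, 0.101]]
flask 0.78 [202. 182.] 4921 [0.707 0.132 0.192] [[0.677, -0.071, 0.007], [0.802, 0.141, 0.29]]
spray_can 0.62 [232. 254.] 4792 [0.611 0.235 0.125] [[0.591, 0.136, 0.001], [0.668, 0.241, 0.216]]
varnish_tin 0.76 [395. 248.] 3925 [0.36  0.071 0.081] [[0.314, -0.005, 0.005], [0.405, 0.082, 0.119]]
varnish_tin 0.42 [288. 196.] 355 [ 0.606 -0.094  0.092] [[0.548, -0.116, 0.083], [0.628, -0.083, 0.132]]
```

```bash
python3 -c "
import cv2
a=cv2.imread('pics/top0.png')[90:390,120:420];b=cv2.imread('pics/side0.png')[120:420,150:450]
cv2.imwrite('pics/ab.png',cv2.resize(cv2.hconcat([a,b]),(800,400),interpolation=cv2.INTER_CUBIC))"
```

```text
(no output)
```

View pics/ab.png

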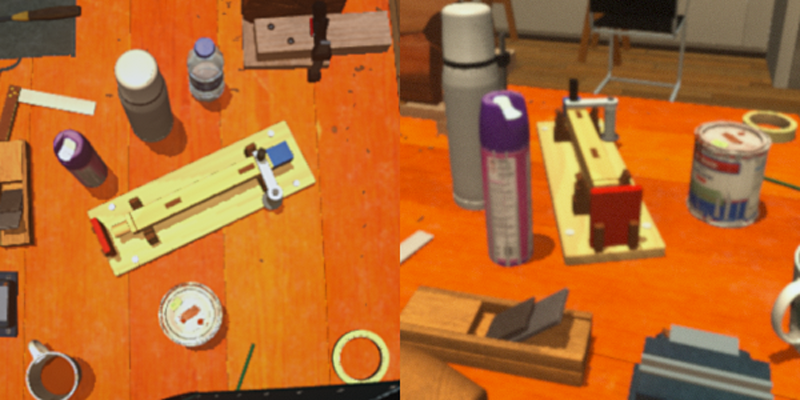

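The top view shows the red stop at the left, the blue end at the right, and the keeper post on the robot's side near the blue end. Next I fit the poses.

```bash
cat >> h.py <<'E'
def best(n,q):
    s=silhouettes(n,q); return s[0]["region"] if s else np.zeros((420,560),bool)
def rect(P):
    (c,(w,h),a)=cv2.minAreaRect(np.float32(P[:,:2])*1000)
    a=np.radians(a)+(np.pi/2 if h>w else 0); a=a%np.pi
    return np.round([c[0],c[1],max(w,h),min(w,h),np.degrees(a)],1)
def dense(P,k=4,r=.004):
    from scipy.spatial import cKDTree
    if len(P)==0: return P
    T=cKDTree(P); return P[np.array([len(x) for x in T.query_ball_point(P,r)])>=k]
E
python3 - <<'E'
from h import *
from scipy.optimize import minimize
for n in("top","side"):
    c=capture(n); r=c["range_z"]
    M=best(n,"cradle"); C=cloud(c,cv2.dilate(M.astype(np.uint8),np.ones((9,9)))>0)
    B=C[(abs(C[:,2]-.018)<.005)]; B=dense(B,6,.006); print(n,"board",rect(B),np.median(B[:,2]))
    R=cloud(c,best(n,"rail")); R=R[abs(R[:,2]-.078)<.004]; R=dense(R); print("rail",rect(R),np.median(R[:,2]))
    hsv=cv2.cvtColor(c["image"],cv2.COLOR_BGR2HSV)
    W=cloud(c,np.ones((420,560),bool)); 
    v,u=np.nonzero(r>0); H=hsv[v,u]; near=np.hypot(W[:,0]-.555,W[:,1]-.012)<.25
    bl=W[near&(abs(H[:,0].astype(int)-112)<14)&(H[:,1]>110)&(W[:,2]>.07)&(W[:,2]<.085)]; print("blue",len(bl),bl.mean(0),rect(bl))
    rd=W[near&((H[:,0]<5)|(H[:,0]>174))&(H[:,1]>150)&(W[:,2]>.03)&(W[:,2]<.11)]; print("red",len(rd),np.round(rd.mean(0),3),rect(rd),rd[:,2].max())
    rt=rd[rd[:,2]>.095]; print("red top",len(rt),np.round(rt.mean(0),4), rect(rt))
    k=W[near&(W[:,2]>.102)&(W[:,2]<.14)&(np.hypot(W[:,0]-.6,W[:,1]+.1)<.07)]; print("knob",len(k),np.round(k.mean(0),4),rect(k))
    kt=k[k[:,2]>.127]; print("top",len(kt),kt.mean(0) if len(kt) else '')
    kb=W[near&(W[:,2]>.087)&(W[:,2]<.097)&(np.hypot(W[:,0]-.6,W[:,1]+.1)<.07)]; print("bar",rect(kb))
    for q in "flask spray_can water_bottle varnish_tin".split():
        P=cloud(c,best(n,q)); 
        if len(P): 
            P=P[P[:,2]>np.percentile(P[:,2],95)-.03]; print(q,cv2.minEnclosingCircle(np.float32(dense(P)[:,:2])),P[:,2].max())
E
```

```text
top board [562.8   8.6 398.9 143.4 112.8] 0.018446774732673
rail [574.2  -6.6 310.4  34.6 113.8] 0.07847340575309086
blue 191 [ 0.62709297 -0.12887512  0.07874922] [ 627.4 -129.2   34.6   31.5  114. ]
red 103 [0.491 0.179 0.101] [490.  179.1  59.1   9.2  22.9] 0.10747266489514465
red top 103 [0.4909 0.1789 0.101 ] [490.  179.1  59.1   9.2  22.9]
knob 55 [ 0.6169 -0.0942  0.1272] [618.1 -94.3  13.5  13.5  89.6]
top 39 [ 0.61852501 -0.0943987   0.13188008]
bar [ 589.  -107.2   91.4   24.3   17.8]
flask ((0.7111075520515442, 0.09606050699949265), 0.03168988227844238) 0.296386099512182
spray_can ((0.6175348162651062, 0.21098175644874573), 0.02690064162015915) 0.2235077562840385
water_bottle ((0.7764943838119507, -0.004485979210585356), 0.01741676591336727) 0.2095747359489819
varnish_tin ((0.3570775091648102, 0.03116842918097973), 0.05111567676067352) 0.1266429386494321
side board [561.1  10.7 397.1 141.  113.7] 0.018064437621234948
rail [562.9  22.2 253.2  33.2 113.7] 0.07815031370721938
blue 0 [nan nan nan] [0. 0. 0. 0. 0.]
red 636 [0.488 0.175 0.079] [495.1 155.6 324.2  67.6  38.8] 0.1
[... 584 characters left out ...]
[u,v],rng=r[v,u])
  File "h.py", line 6, in world
    p=cv2.undistortPoints(uv.reshape(-1,1,2),K,np.array([k1,0,0,0,0.])).reshape(-1,2)
      ~~~~~~~~~~~~~~~~~~~^^^^^^^^^^^^^^^^^^^^^^^^^^^^^^^^^^^^^^^^^^^^^^
cv2.error: OpenCV(4.12.0) /io/opencv/modules/calib3d/src/undistort.dispatch.cpp:347: error: (-215:Assertion failed) CV_IS_MAT(_src) && CV_IS_MAT(_dst) && (_src->rows == 1 || _src->cols == 1) && (_dst->rows == 1 || _dst->cols == 1) && _src->cols + _src->rows - 1 == _dst->rows + _dst->cols - 1 && (CV_MAT_TYPE(_src->type) == CV_32FC2 || CV_MAT_TYPE(_src->type) == CV_64FC2) && (CV_MAT_TYPE(_dst->type) == CV_32FC2 || CV_MAT_TYPE(_dst->type) == CV_64FC2) in function 'cvUndistortPointsInternal'
```

```bash
cat > fit.py <<'E'
from h import *
a=np.radians(113.6); ex=np.array([np.cos(a),np.sin(a)]); ey=np.array([-ex[1],ex[0]]); o=np.array([.5655,.009])
for n in("top","side"):
    c=capture(n); W=cloud(c,np.ones((420,560),bool)); L=np.c_[(W[:,:2]-o)@np.c_[ex,ey],W[:,2]]*1000
    B=L[(abs(L[:,2]-18)<4)&(abs(L[:,0])<230)&(abs(L[:,1])<100)]
    for lo in(-180,-90,-50,0,50,90,130):
        b=B[(B[:,0]>lo)&(B[:,0]<lo+40)]; print(n,"board y",lo,np.round(np.percentile(b[:,1],[1,5,95,99]),1))
    b=B[abs(B[:,1])<55]; print("board x",np.round(np.percentile(b[:,0],[.3,1,99,99.7]),1))
    b=B[abs(B[:,1]-45)<15]; print("board x at+45",np.round([b[:,0].min(),b[:,0].max()],1)); b=B[abs(B[:,1]+45)<15]; print("at -45",np.round([b[:,0].min(),b[:,0].max()],1))
    for s in(-112,112):
        S=L[(abs(L[:,0]-s)<16)&(L[:,2]>72)&(L[:,2]<86)&(abs(abs(L[:,1])-36)<12)]
        for g in(-1,1):
            q=S[S[:,1]*g>0]
            if len(q)>3: print("saddle",s,g,len(q),np.round(np.median(q,0),1),np.round(np.percentile(q,[5,95],axis=0)[:,:2],1).tolist())
    T=L[(abs(L[:,2]-101)<4)&(abs(L[:,0]-186)<20)&(abs(L[:,1])<45)]; print("stop",len(T),np.round(np.percentile(T,[3,50,97],axis=0),1).tolist())
    R=L[(abs(L[:,2]-78)<4)&(abs(L[:,1])<26)&(abs(L[:,0])<180)]
    for lo in(-90,-45,0,45): 
        q=R[(R[:,0]>lo)&(R[:,0]<lo+45)]; print("rail y",lo,np.round(np.percentile(q[:,1],[2,50,98]),1))
    print("rail x",np.round(np.percentile(R[:,0],[.5,99.5]),1))
E
python3 fit.py
```

```text
top board y -180 [-65.3 -61.6  58.2  61.2]
top board y -90 [-65.1 -61.4  58.9  62.3]
top board y -50 [-65.5 -61.8  59.3  62.7]
top board y 0 [-65.4 -61.8  60.   63.3]
top board y 50 [-64.8 -60.9  60.3  63.5]
top board y 90 [-65.1 -62.   61.4  63.7]
top board y 130 [-64.4 -60.   60.8  64.4]
board x [-198.  -195.9  192.2  198. ]
board x at+45 [-198.8  200.7]
at -45 [-199.7  200.7]
saddle -112 -1 39 [-111.8  -33.5   77. ] [[-120.8, -38.6], [-104.1, -29.1]]
saddle -112 1 8 [-105.    30.1   78.2] [[-106.4, 26.8], [-104.0, 43.0]]
saddle 112 -1 40 [112.5 -32.7  77.6] [[103.9, -38.5], [120.2, -28.0]]
saddle 112 1 35 [112.4  32.6  77.4] [[104.1, 27.6], [120.1, 36.7]]
stop 146 [[181.2, -29.7, 97.2], [186.9, 0.3, 100.8], [192.7, 29.5, 104.2]]
rail y -90 [-17.9  -1.4  14.8]
rail y -45 [-18.   -1.3  14.8]
rail y 0 [-17.9  -1.4  15. ]
rail y 45 [-17.8  -0.5  15. ]
rail x [-171.2  144.1]
side board y -180 [-67.4 -66.8  55.   58.5]
side board y -90 [-66.5 -64.   57.7  61.3]
side board y -50 [-66.7 -64.   57.5  61.1]
side board y 0 [-66.4 -64.7  48.7  60. ]
side board y 50 [-66.2 -65.2 -36.5 -33.3]
side board y 90 [-66.2 -65.2  59.9  62.3]
side board y 130 [-65.9 -63.9  59.6  62. ]
board x [-191.8 -182.9  200.8  201.3]
board x at+45 [-196.7  201.3]
at -45 [-197.5  201.6]
saddle -112 -1 23 [-103.9  -35.7   77.7] [[-117.7, -40.4], [-101.5, -32.3]]
saddle -112 1 40 [-104.9   30.9   77.4] [[-114.0, 25.9], [-102.1, 47.0]]
saddle 112 -1 44 [117.6 -35.5  77.4] [[105.8, -39.5], [122.1, -30.7]]
saddle 112 1 47 [116.6  29.8  76.5] [[107.4, 26.3], [121.8, 35.4]]
stop 207 [[182.0, -31.6, 97.3], [189.5, -3.1, 100.3], [193.2, 27.2, 102.0]]
rail y -90 [-19.6  -3.6  13. ]
rail y -45 [-19.7  -3.7  13.2]
rail y 0 [-19.2  -3.1  13.1]
rail y 45 [-19.   -3.5  13.5]
rail x [-167.8  138.7]
```

```bash
cat >> h.py <<'E'
from scipy.spatial.transform import Rotation as Rn
A=np.radians(113.8); EX=np.array([np.cos(A),np.sin(A)]); EY=np.array([-EX[1],EX[0]]); O=np.array([.5660,.0103])
def cw(x,y,z): return [*(O+x/1000*EX+y/1000*EY),z/1000]   # cradle mm -> world m
def Q(yaw):  # tool down, finger line at world angle yaw (deg)
    a,b=np.cos(np.radians(yaw)),np.sin(np.radians(yaw))
    return Rn.from_matrix(np.array([[-b,a,0],[a,b,0],[0,0,-1]])).as_quat().tolist()
def knob(th,z): return cw(-112-66*np.sin(th),60-66*np.cos(th),z)
def kyaw(th): return 113.8-np.degrees(th)
E
python3 - <<'E'
from h import *
print(Rn.from_quat(current_orientation()).as_matrix().round(2)[:,1],current_clock())
for nm,p,y in[("k0",knob(0.03,98),kyaw(.03)),("k1",knob(1.57,98),kyaw(1.57)),("k1h",knob(1.57,160),kyaw(1.57)),("rail",cw(0,0,42),23.8),("hi",cw(0,0,360),23.8),("hi2",cw(10,0,360),23.8)]:
    for f in(0,180):
        j=inverse_kinematics(p,Q(y+f)); print(nm,np.round(p,3),f,None if j is None else np.round(j,2))
E
```

```text
[ 0.41 -0.91 -0.  ] 1.95
k0 [ 0.617 -0.092  0.098] 0 [-0.26  0.49  1.56 -0.    1.1  -2.21]
k0 [ 0.617 -0.092  0.098] 180 [-0.26  0.49  1.56 -0.    1.1   0.93]
k1 [ 0.583 -0.177  0.098] 0 [-0.41  0.47  1.59 -0.    1.08 -0.82]
k1 [ 0.583 -0.177  0.098] 180 [-0.41  0.47  1.59 -0.    1.08  2.32]
k1h [ 0.583 -0.177  0.16 ] 0 [-0.41  0.4   1.53 -0.    1.21 -0.82]
k1h [ 0.583 -0.177  0.16 ] 180 [-0.41  0.4   1.53 -0.    1.21  2.32]
rail [0.566 0.01  0.042] 0 [-0.1   0.49  1.74 -0.    0.92 -0.52]
rail [0.566 0.01  0.042] 180 [-0.1   0.49  1.74 -0.    0.92  2.62]
hi [0.566 0.01  0.36 ] 0 [-0.1   0.2   1.32 -0.    1.61 -0.52]
hi [0.566 0.01  0.36 ] 180 [-0.1   0.2   1.32 -0.    1.61  2.62]
hi2 [0.562 0.019 0.36 ] 0 [-0.09  0.2   1.33 -0.    1.61 -0.5 ]
hi2 [0.562 0.019 0.36 ] 180 [-0.09  0.2   1.33 -0.    1.61  2.64]
```

```bash
python3 - <<'E'
from h import *
th=.03
move_gripper(.05)
move_ptp(knob(th,190),Q(kyaw(th)))
print(servo_line(knob(th,100),rate=.12,contact_N=8))
move_gripper(0.0); print("gap",current_finger_gap(),current_grip_force(),current_force())
for t in np.linspace(th,1.6,8)[1:]:
    servo_line(knob(t,100),Q(kyaw(t)),rate=.1)
print(current_force().round(1) if hasattr(current_force(),'round') else current_force(),current_finger_gap(),current_clock())
move_gripper(.045)
servo_line(knob(1.6,200),rate=.2)
for n in("top","side"):
    c=capture(n); cv2.imwrite(f"pics/{n}1.png",c["image"])
    W=cloud(c,np.ones((420,560),bool)); k=W[(W[:,2]>.1)&(W[:,2]<.138)&(np.hypot(*(W[:,:2]-knob(1.6,0)[:2]).T)<.05)]
    k=k[k[:,2]>.12]; print(n,len(k),k.mean(0) if len(k) else '',knob(1.6,0)[:2])
print(current_clock())
cv2.imwrite("pics/ab1.png",cv2.resize(cv2.hconcat([cv2.imread('pics/top1.png')[90:390,120:420],cv2.imread('pics/side1.png')[120:420,150:450]]),(800,400)))
E
```

```text
False
gap 0.013285953164733414 30.00037372112274 [ 0.39923042 -1.03547376  1.36846149]
[-0.2 -1.6  5.5] 0.01343706326264255 9.0417
top 43 [ 0.57994599 -0.17621037  0.13142013] [np.float64(0.5811588446026686), np.float64(-0.17752748945323196)]
side 39 [ 0.58102629 -0.17399344  0.12743248] [np.float64(0.5811588446026686), np.float64(-0.17752748945323196)]
10.4667
```

View pics/ab1.png

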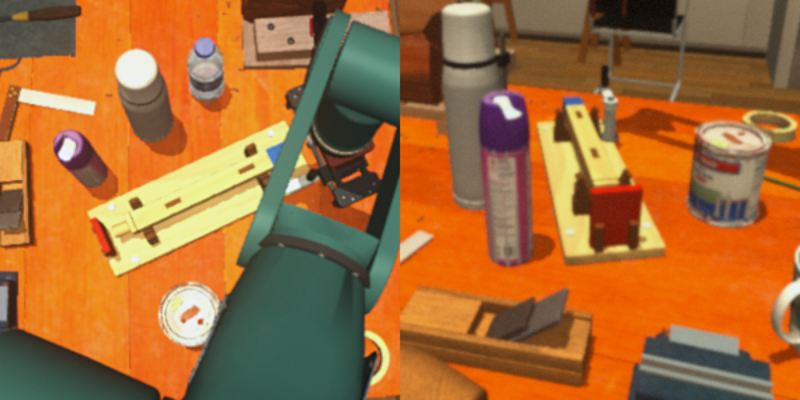

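```bash
python3 - <<'E'
from h import *
gx,gy=-8,-1
move_gripper(.08)
move_ptp(cw(gx,gy,150),Q(23.8))
print(servo_line(cw(gx,gy,42),rate=.15,contact_N=8))
move_gripper(0); print("gap",current_finger_gap(),current_force())
servo_line(cw(gx,gy,90),rate=.08)
print("gap",current_finger_gap(),current_force())
servo_line(cw(gx,gy,340),rate=.25)
q=np.array(current_joint_pos()); q[5]+=np.pi
print(q.round(2)); goto_joints(q.tolist())
print("gap",current_finger_gap(),current_force(),current_position(),current_clock())
servo_line(cw(10,0,125),Q(203.8),rate=.2)
print(current_clock())
for n in("top","side"):
    c=capture(n); cv2.imwrite(f"pics/{n}2.png",c["image"])
cv2.imwrite("pics/ab2.png",cv2.resize(cv2.hconcat([cv2.imread('pics/top2.png')[90:390,120:420],cv2.imread('pics/side2.png')[120:420,150:450]]),(800,400)))
E
```

```text
False
gap 0.03352065320525918 [-0.27792274  1.15657049  0.38287832]
gap 0.03334135107121965 [-0.30784361  0.0474271  -1.99534666]
[-0.12  0.22  1.35  0.    1.57  2.61]
gap 0.03361007853987362 [ 0.45354169  0.14253115 -1.65575564] [0.56910725 0.00347598 0.33821253] 18.1583
19.375
```

View pics/ab2.png

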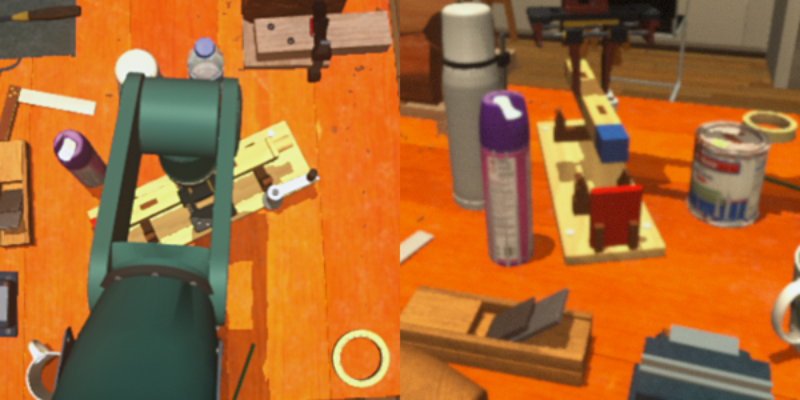

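```bash
cat > rail.py <<'E'
from h import *
def report(zt,xmax=200):
  for n in("side","top"):
    c=capture(n); W=cloud(c,np.ones((420,560),bool)); v,u=np.nonzero(c["range_z"]>0)
    L=np.c_[(W[:,:2]-O)@np.c_[EX,EY]*1000,W[:,2]*1000]; H=cv2.cvtColor(c["image"],cv2.COLOR_BGR2HSV)[v,u].astype(int)
    blue=(abs(H[:,0]-112)<14)&(H[:,1]>110)
    b=blue&(abs(L[:,1])<35)&(L[:,0]>100)&(L[:,0]<xmax)&(L[:,2]>zt-45)&(L[:,2]<zt+12)
    P=L[b]; 
    if len(P)<10: print(n,"few blue",len(P)); continue
    T=P[abs(P[:,2]-zt)<4]; F=P[P[:,2]<zt-6]
    print(n,"top",len(T),np.round(np.percentile(T,[3,50,97],axis=0),1).tolist() if len(T) else '',"face",len(F),np.round(np.percentile(F,[3,50,97],axis=0),1).tolist() if len(F) else '')
    q=L[(abs(L[:,2]-zt)<4)&(abs(L[:,1])<26)&(L[:,0]>-185)&(L[:,0]<xmax)]
    for lo in(-130,-95,60,95,140):
        r=q[(q[:,0]>lo)&(q[:,0]<lo+30)]
        if len(r)>15: print("  rail",lo,len(r),np.round(np.percentile(r[:,1],[3,97]),1),np.round(np.median(r[:,2]),1))
    T=L[(abs(L[:,2]-101)<4)&(abs(L[:,0]-186)<20)&(abs(L[:,1])<45)&~blue]; print("  stop",len(T),np.round(np.percentile(T[:,:2],[3,50,97],axis=0),1).tolist() if len(T) else '')
E
python3 - <<'E'
from rail import *
print(current_position()); report(161)
E
```

```text
[0.56311988 0.0192739  0.12625152]
side top 221 [[138.7, -17.8, 159.6], [159.1, -3.7, 161.9], [173.7, 11.0, 162.8]] face 2 [[171.6, -3.0, 142.7], [172.7, -1.1, 145.6], [173.8, 0.9, 148.6]]
  rail -130 32 [-18.3  13.8] 162.7
  rail -95 38 [-17.9  13.6] 162.6
  rail 60 125 [-18.4  13.8] 162.3
  rail 95 145 [-18.1  14.2] 162.1
  rail 140 175 [-18.   13.6] 162.1
  stop 209 [[181.0, -31.2], [188.8, -1.7], [192.1, 27.7]]
top few blue 0
```

```bash
python3 - <<'E'
from rail import *
servo_line(cw(10,0,65),Q(203.8),rate=.1)
print(current_position(),current_force())
hit=servo_line(cw(10,0,39),rate=.03,contact_N=5)
p=current_position(); print(hit,p,current_force(),current_clock()); report(79,179.5)
E
```

```text
[0.56240943 0.01944053 0.06532279] [ 0.82237451  0.15867748 -1.4936151 ]
True [0.56156844 0.01946833 0.04184504] [-0.29800049  0.20912019  4.64058852] 21.05
side top 12 [[136.3, -11.7, 77.2], [138.7, -2.9, 78.2], [140.4, 12.4, 78.7]] face 0 
  rail -130 38 [-17.   16.2] 78.3
  rail -95 40 [-16.8  15.2] 78.4
  rail 60 134 [-16.6  14.6] 78.2
  rail 95 160 [-16.4  15.1] 78.1
  rail 140 33 [-16.2  14.6] 78.3
  stop 210 [[181.5, -30.9], [188.7, -2.2], [192.1, 27.6]]
top few blue 0
```

```bash
python3 - <<'E'
from rail import *
y0=0
hit=servo_line(cw(26,y0,42),rate=.02,contact_N=8)
p=np.array(current_position()); print(hit,(p[:2]-O)@np.c_[EX,EY]*1000,p[2],current_force(),current_clock())
c=capture("side"); cv2.imwrite("pics/s3.png",cv2.resize(c["image"][200:340,230:370],(560,560),interpolation=cv2.INTER_CUBIC))
E
```

```text
True [15.26365738 -0.27485265] 0.041873874937472265 [ 0.40216542 -0.91911949  1.31019812] 21.5917
```

View pics/s3.png

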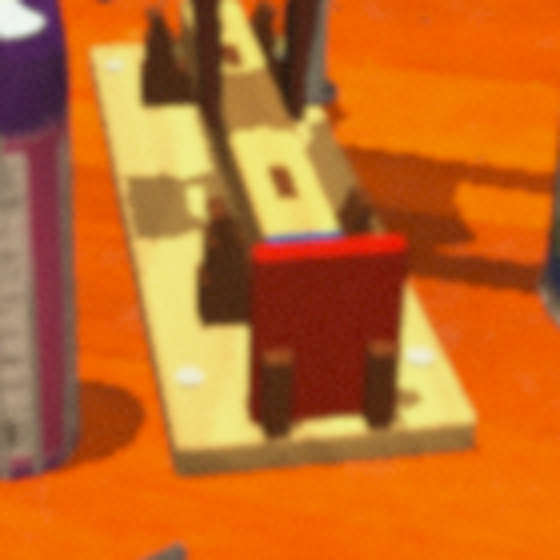

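```bash
python3 - <<'E'
from rail import *
for i in range(3):
    hit=servo_line(cw(30,0,42),rate=.02,contact_N=8)
    p=np.array(current_position()); f=np.array(current_force()); print(hit,((p[:2]-O)@np.c_[EX,EY]*1000).round(2),p[2],f.round(2),(f[:2]@np.c_[EX,EY]).round(2),current_clock())
E
```

```text
True [15.26 -0.53] 0.04184061939763614 [ 0.49 -0.01  1.99] [-0.21 -0.44] 21.95
True [15.16 -0.9 ] 0.041875567385757255 [ 1.42 -0.76  2.18] [-1.27 -0.99] 22.25
True [15.05 -1.07] 0.0418797140365437 [ 0.54 -1.35  2.67] [-1.45  0.05] 22.55
```

```bash
python3 - <<'E'
from rail import *
servo_line(cw(16.0,-0.5,42),rate=.02)
def st(t):
    p=np.array(current_position()); f=np.array(current_force()); print(t,((p[:2]-O)@np.c_[EX,EY]*1000).round(2),p[2].round(4),f.round(2),(f[:2]@np.c_[EX,EY]).round(2),current_clock())
st("press"); 
move_gripper(.06); st("open")
servo_line(cw(15,-.5,150),rate=.2); st("up")
move_ptp(knob(1.6,200),Q(kyaw(1.6)+180)); st("over knob")
report(79,179.5)
c=capture("top"); cv2.imwrite("pics/t4.png",cv2.resize(c["image"][90:390,120:420],(600,600)))
for q in("rail","keeper_knob"): print(q,[(s["conf"],s["xy"]) for s in spot_in("top",q)[:1]])
E
```

```text
press [15.08 -0.86] 0.042 [ 1.33 -5.12  0.14] [-5.22  0.85] 22.8
open [16.11 -0.46] 0.042 [0.04 0.03 0.4 ] [ 0.01 -0.04] 23.4083
up [15.34  0.11] 0.1493 [ 0.24 -1.46  0.36] [-1.44  0.37] 24.1
over knob [-176.38   62.19] 0.1987 [-0.35  0.2   0.24] [0.32 0.24] 24.95
side few blue 0
top top 205 [[141.6, -14.9, 75.6], [159.5, -0.6, 78.6], [176.5, 15.0, 82.5]] face 5 [[141.2, -15.0, 70.1], [162.4, 0.4, 71.9], [177.1, 7.4, 72.9]]
  rail -130 177 [-16.6  15.8] 78.5
  rail -95 171 [-16.5  15.8] 78.5
  rail 60 174 [-15.9  15.8] 78.5
  rail 95 179 [-16.5  16.2] 78.6
  rail 140 178 [-16.1  15.8] 78.5
  stop 143 [[180.1, -29.1], [186.1, -0.2], [191.7, 30.0]]
rail [(0.81, [260.2, 237.8])]
keeper_knob [(0.5, [344.5, 226.3])]
```

View pics/t4.png

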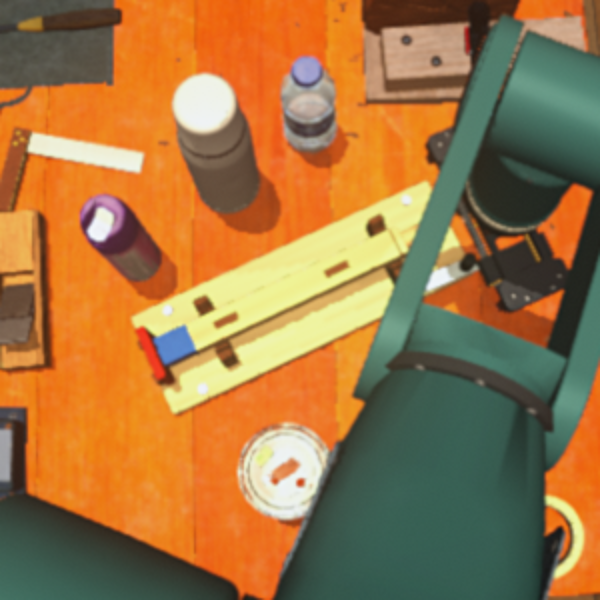

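The picture shows the rail seated, with its blue end (175,345) touching the red stop (150,350). The keeper is open at (450,270) and the bystanders have not moved. Next I close the keeper.

```bash
python3 - <<'E'
from rail import *
def st(t):
    p=np.array(current_position()); f=np.array(current_force()); print(t,((p[:2]-O)@np.c_[EX,EY]*1000).round(2),p[2].round(4),f.round(2),(f[:2]@np.c_[EX,EY]).round(2),current_clock())
move_gripper(.045)
print(servo_line(knob(1.6,100),Q(kyaw(1.6)+180),rate=.12,contact_N=8))
move_gripper(0); print(current_finger_gap()); st("grip")
for t in np.linspace(1.6,.12,8)[1:]: servo_line(knob(t,100),Q(kyaw(t)+180),rate=.1)
st("near")
for i in range(2):
    print(servo_line(knob(-.12,100),Q(kyaw(0)+180),rate=.03,contact_N=8)); st("end")
E
```

```text
False
0.013342128589755298
grip [-178.1   61.9] 0.1002 [-0.68 -0.32  1.76] [-0.01  0.75] 27.2833
near [-119.99   -6.14] 0.1002 [4.96 2.16 2.48] [-0.02 -5.41] 29.7917
True
end [-112.19   -6.84] 0.1003 [ 0.78 -2.12  1.17] [-2.25  0.15] 30.2
True
end [-112.28   -6.9 ] 0.1003 [ 0.55 -0.97  0.74] [-1.11 -0.11] 30.4167
```

```bash
python3 - <<'E'
from rail import *
servo_line(cw(-111.2,-6.5,100),rate=.02); f=np.array(current_force()); print((f[:2]@np.c_[EX,EY]).round(1))
move_gripper(.045)
p=np.array(current_position()); print(((p[:2]-O)@np.c_[EX,EY]*1000).round(2))
p[2]=.22; servo_line(p.tolist(),rate=.2)
move_ptp([.35,-.45,.25],Q(-66))
for n in("top","side"):
    c=capture(n); cv2.imwrite(f"pics/{n}5.png",c["image"])
    W=cloud(c,np.ones((420,560),bool)); L=np.c_[(W[:,:2]-O)@np.c_[EX,EY]*1000,W[:,2]*1000]
    k=L[(L[:,2]>110)&(L[:,2]<138)&(abs(L[:,0]+112)<40)&(abs(L[:,1]+6)<40)]; print(n,"knob",k.mean(0).round(1))
    for q in "flask spray_can water_bottle varnish_tin".split():
        m=best(n,q)
        if m.sum()>20:
            P=cloud(c,m); P=P[P[:,2]>np.percentile(P[:,2],95)-.03]; (x,y),r=cv2.minEnclosingCircle(np.float32(dense(P)[:,:2])); print(q,round(x,3),round(y,3))
report(79,179.5); print(current_clock())
cv2.imwrite("pics/ab5.png",cv2.resize(cv2.hconcat([cv2.imread('pics/top5.png')[90:390,120:420],cv2.imread('pics/side5.png')[120:420,150:450]]),(800,400)))
E
```

```text
[-4.2 -1.8]
[-111.04   -6.41]
top knob [-112.1   -5.6  129. ]
flask 0.712 0.097
spray_can 0.616 0.21
water_bottle 0.776 -0.004
varnish_tin 0.356 0.031
side knob [-107.4   -8.1  122.5]
flask 0.712 0.104
spray_can 0.618 0.217
varnish_tin 0.359 0.033
side few blue 0
top top 209 [[141.4, -14.6, 75.4], [159.2, 0.3, 78.4], [177.3, 14.8, 81.9]] face 4 [[144.8, -15.9, 71.4], [171.9, -3.3, 72.4], [175.4, 13.4, 72.7]]
  rail -130 52 [-16.1  15.5] 78.5
  rail -95 179 [-16.6  15.3] 78.4
  rail 60 173 [-16.1  15.7] 78.7
  rail 95 177 [-15.9  16.2] 78.6
  rail 140 178 [-15.8  16.1] 78.4
  stop 141 [[180.2, -30.2], [185.6, -0.5], [191.9, 30.3]]
34.35
```

View pics/ab5.png

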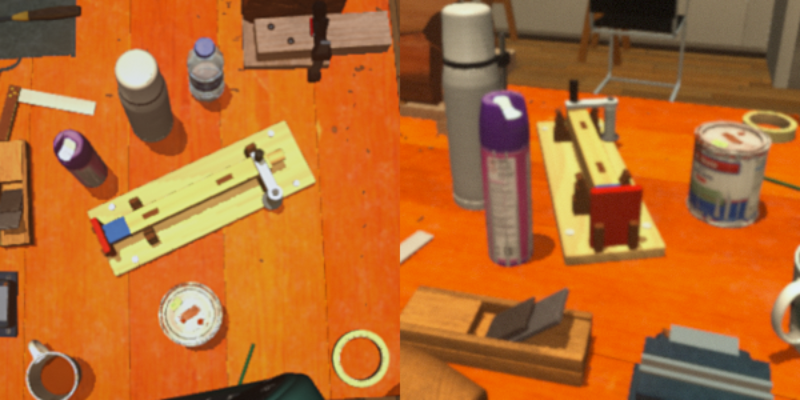

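The final views show the blue end at the stop (top view, 115,230), the keeper square across the rail (262,175), and the bystanders where they started.

```bash
python3 -c "
from bench import *
print(close_job())"
```

```text
the job is handed in; nothing more can be done
None
```

The rail is turned end for end and lies in both saddles with its blue end against the red stop, the keeper is back at its hard stop over it, the bystanders measured within about 3 mm of where they started, and the job was handed in after about 34 s on the robot's clock.

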